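# Latch the lid of the bread box

### The job

The sliding lid of the green bread box stands slightly open. Swing the wire loop of the draw latch over and hook its bar behind the two lugs of the keeper on the lid, then snap the latch lever over centre until it lies fully down on the deck, so that the lid is drawn fully shut with the loop still hooked. Leave the jam jar and the pepper mill where they stand.

Things in the scene. Friction and masses are not known exactly. Their poses are not given: they have to be found in the camera images.
- bread_box: Grey-green box, 300 x 150 x 70 mm high, fixed. Origin: centre of its underside; x runs along the box from the latch end to the lid end, z up. From x = -150 to -20 mm it is closed by a flat deck at z = 70 mm that carries the latch; from there to x = 150 mm it holds the sliding lid, which shuts against the deck's end at x = -20 mm.
- lever_pivot (a point): Axis of the latch lever on the deck: at x = -70, y = 0, z = 90 mm in the frame of bread_box (20 mm above the deck); the axis is parallel to the box's y.
- latch_lever (a joint): Lever angle, rad: 0 = open, handle rising 45 degrees from the pivot towards the lid; grows as the handle swings up, over and down away from the lid; 2.53 (stop) = fully down on the deck, tip 7 mm above it. Handle's angle above the box's +x = 0.785 + value. Stays where left. With the loop hooked, 3 to 5 N at the tip take it past the centre near 2.25; then a spring holds it down.
- lever_tip (a point): Outer end of the lever's handle (black plastic plate, 50 mm wide, 10 mm thick), 75 mm from the pivot, on its middle plane.
- latch_loop (a joint): Angle of the wire loop about its hinge on the lever, rad: 0 = folded back, leaning away from the lid over the deck; it grows as the loop swings up, over and down towards the lid. The loop's angle above the box's +x is 2.094 + latch_lever - latch_loop. It swings nearly freely, slightly damped, and falls to whichever side it leans.
- loop_bar (a point): Middle of the loop's cross bar: round steel, 10 mm diameter, 96 mm long, parallel to the box's y, 115 mm from the loop's hinge. That hinge lies on the lever's middle plane, 22 mm from the pivot. Two side wires (7 mm thick) run at y = +-45 mm. The loop is sprung: it stretches lengthwise up to 12 mm (6 N per mm).
- bread_lid: Loose pale wooden sliding lid, 148 x 136 x 14 mm, 0.35 to 0.7 kg, lying on ledges inside the box's walls with its top flush with the deck (z = 70 mm); origin: centre of its underside, axes parallel to the box's. It starts 4 to 10 mm open and slides along the box's x; fully shut its origin is at x = 54, z = 56 mm in the box's frame, its edge against the deck.
- lid_edge (a point): Middle of the lid's upper edge that faces the deck; at x = -20 mm in the frame of bread_box when the lid is fully shut.
- keeper (a point): Hooking place on the lid, 5 mm above its top, midway between two steel lugs, on the plane of their faces that look away from the latch. Lugs: 16 mm wide, at y = +-29 mm (42 mm free between), 8 mm thick, 19 mm high; lips overhang 5 mm away from the latch, 14 mm free under them. The bar goes down beyond the lips, then is drawn under them.
- jam_jar: Jam jar with a red lid, 65 x 66 x 95 mm, loose; origin: centre of its underside.
- pepper_mill: Brown wooden pepper mill, 58 mm in diameter, 160 mm high, loose; origin: centre of its underside.

How it is judged:
By the outcome, as a careful person would: the job done as asked, in the order asked, and still so for the second after the job is handed in, with the robot touching nothing.
It also fails if it takes over 51 s, if anything falls off the work surface, if the arm or the gripper's body presses on something with over 40 N, if the wrist force passes 120 N, or if a joint passes its speed limit or range.

### The arm

A 6-joint arm with a two-finger parallel gripper is mounted at the origin on a cart in front of the work surface, level with it; the furniture and walls round the work are solid. World frame = base frame: x ahead of the robot, y to its left, z up, the work surface at z = 0. Lengths are in mm, angles in rad, forces in N, time in s.
With the tool pointing down it reaches from about 275 to 1000 mm from the base axis. Payload 8.4 kg.
Tool frame: the origin (TCP) lies between the finger pads; the fingertips stand 22 mm ahead of it and the grasp point (between the pads) lies 3 mm ahead of it (r.nose_length is the z of the fingertips in the tool frame, in mm); z points along the fingers, y is the line along which they close (so a half turn about z gives the same grasp; the last joint's range is limited). The gripper opens to 85 mm and grips with 20 to 120 N. Pads are 22 mm wide; open, the fingers measure 114 mm over their backs; the gripper's body (76 mm by 85 mm) begins 54 mm behind the grasp point. The pads swing forward as they close: fully open they stand 13 mm farther back than shut.
Start: joints at [-1.205, 0.353, 1.633, -0, 1.155, -0.002], TCP at [224.726, -583.204, 253.281] pointing down, gripper open.
Joint ranges: [-2.63, 2.63], [-0.92, 2.1], [0.06, 2.66], [-1.3, 4.44], [0, 2.69], [-3.02, 3.02]. Speed limits (rad/s): [2.22, 2.22, 2.79, 3.14, 3.14, 3.14].

### API

Orientations are given as [roll, pitch, yaw] about the fixed x, y, z axes, in that order (R = Rz(yaw) Ry(pitch) Rx(roll)).
In Python, from rig import r gives the robot as it stands.
- The arm moves only by the shell command python3 steer.py 'ROWS' [FORCE]. ROWS is a JSON object whose key "motion" holds a list of rows, 1 to 5 of them, each of 7 numbers: a rotation vector rx, ry, rz in rad, then dx, dy, dz in mm, then the opening from 0.0 (shut) to 1.0 (fully open); each row shifts and turns the commanded pose from where the row before left it, along the tool's axes as they then stand; what a row does not reach is not made up. A row lasts 1/12 s, in which the tool goes at most 41.7 mm and 0.125 rad, less where a joint would pass 70% of its speed; a pose out of reach is approached as far as the arm can. The fingers move at their own pace and stop on an object; FORCE is the grip in N (left out, the last holds). Time passes only in rows, so rows that do not move let the fingers close. It prints the time, the measured TCP pose, the force, the opening and the grip force at its end. Input that does not fit is refused with a message, and nothing moves.
- r.sense(): the state, without advancing time (a new reading comes with each control period).
- r.grab_frame(name): name is "side" or "top"; returns the picture (400x640x3 uint8, red, green, blue); there is no depth.
- r.camera_params(name): a dict with "fx", "fy", "cx", "cy" (pixels), "dist_coeffs" ([k1, k2, p1, p2, k3] as OpenCV has them; the pictures are not rectified), "rvec" (rotation vector, rad) and "tvec" (3), from world to camera coordinates, as OpenCV has them. Camera axes: x right, y down, z forward; pixel columns grow to the right and rows downward; lengths in mm; the calibration is good to about 2 mm. A picture is of the moment at which its call begins. camera_params takes no time and is no camera call.
- r.sign_off(): hands the job in; it is judged then, once.
The state is a dict: "clock": time; "qpos": joint angles; "qvel": joint speeds; "joint_efforts": joint torques, N m; "eef_pos": TCP position; "tcp_rot": TCP orientation; "contact_force": force on the tool from outside, world axes, zero at the start; "wrist_torque": the same for the moment, N m; "opening": opening from 0.0 (shut) to 1.0 (fully open); "grasp_force": force on a finger pad.
Only numpy, scipy, OpenCV 4.12 (cv2) and the standard library are available. Lean on these libraries where they do the work, as an engineer would, in place of code of your own. Each camera call takes 0.05 s, during which the arm holds its last target. There are 200 camera calls.

## Working session

There is one attempt and no reset: what is moved stays moved. The work goes in short steps, Python scripts to look and compute and a shell command to move; the robot and the scene stay as the last step left them, time stands still between calls to the robot, and variables do not carry over. Pictures are saved under pics/ and viewed, at most 10 in all, crops included, and the job is handed in when it is done.

```bash
ls; mkdir -p pics
python3 - <<'E'
from rig import r
import cv2
for n in("side","top"):
    cv2.imwrite(f"pics/{n}0.png",r.grab_frame(n)[:,:,::-1]); print(r.camera_params(n))
print(r.sense(), r.nose_length)
E
```

```text
pics
rig.py
steer.py
{'fx': 389.07727515072577, 'fy': 389.07727515072577, 'cx': 313.7746945317028, 'cy': 197.6551832839902, 'dist_coeffs': array([-0.06264646,  0.        ,  0.        ,  0.        ,  0.        ]), 'rvec': array([ 1.97648728e+00, -7.16939263e-05,  2.79827027e-02]), 'tvec': array([-504.49374386,  189.80544594,  734.53399603])}
{'fx': 453.85874623470636, 'fy': 453.85874623470636, 'cx': 313.8717488720106, 'cy': 194.39997556378907, 'dist_coeffs': array([-0.03567148,  0.        ,  0.        ,  0.        ,  0.        ]), 'rvec': array([ 2.1644882 , -2.17335861,  0.1260405 ]), 'tvec': array([173.7982894 , 523.14394895, 952.97932127])}
{'clock': 0.1, 'qpos': array([-1.20542049e+00,  3.53590284e-01,  1.63407499e+00, -3.80473296e-06,
        1.15521285e+00, -2.42119535e-03]), 'qvel': array([-0.00067005, -0.00233861, -0.00253585,  0.00074404,  0.00164689,
        0.00028006]), 'joint_efforts': array([-1.12307216e-04, -6.06356978e+01, -3.42818892e+01,  9.14506700e-05,
        3.83118328e-03,  1.07836368e-05]), 'eef_pos': array([ 224.56431904, -582.82014585,  252.62311146]), 'tcp_rot': array([-3.14030718e+00,  3.66533683e-07,  3.67798572e-01]), 'contact_force': array([-0.28742444,  0.8921193 , -0.1181879 ]), 'wrist_torque': array([-0.01049823, -0.04815314, -0.01431644]), 'grasp_force': 0.0, 'opening': 1.0027499639428186} 22.0
```
View pics/side0.png

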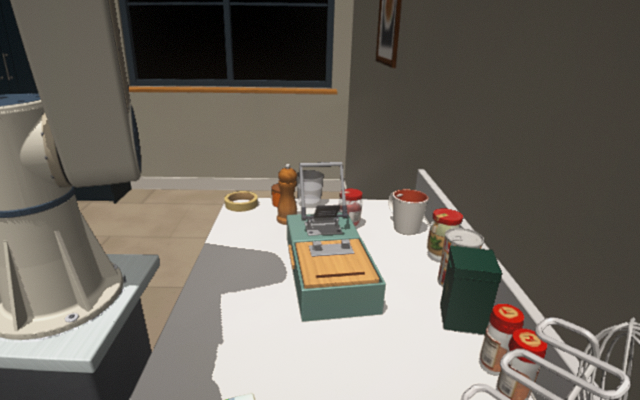

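View pics/top0.png

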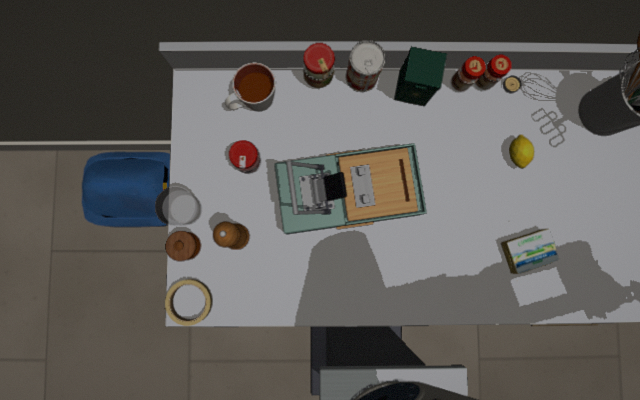

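The side view shows the loop standing up (bar about (322,164)), with the lever towards the lid and the mill and jar behind the latch end. The top view shows the box spanning about (276,165) to (424,213), with its lid end to image right.

Run:
```python
import cv2
a=cv2.imread("pics/top0.png")[130:250,215:435]; b=cv2.imread("pics/side0.png")[155:325,265:395]
cv2.imwrite("pics/c1.png",cv2.resize(a,None,fx=3.6,fy=3.6,interpolation=2))
cv2.imwrite("pics/c2.png",cv2.resize(b,None,fx=3.5,fy=3.5,interpolation=2))
```

View pics/c1.png

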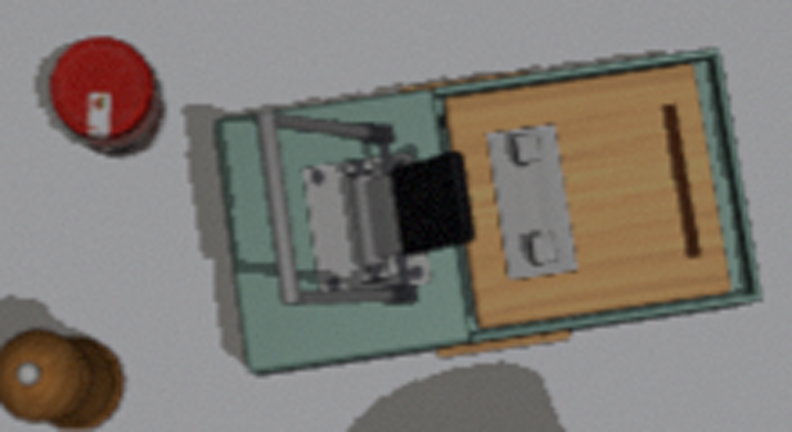

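View pics/c2.png

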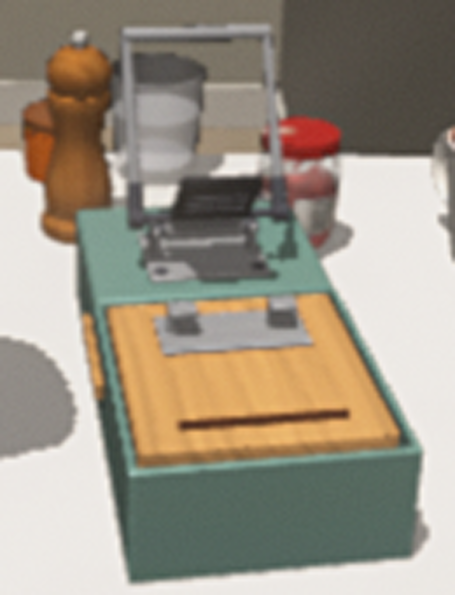

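Crop 1 shows the box corners at (217,120), (258,373), (758,298) and (718,50). It also shows the bar from (267,113) to (292,300), the wood edge from (445,97) to (478,328), and the lugs at (528,148) and (542,246). Crop 2 shows the bar from (122,33) to (272,30), the lid-end corners, and the lugs at (182,315) and (284,310).

```bash
cat > h.py <<'E'
import numpy as np, cv2
from scipy.optimize import least_squares
from scipy.spatial.transform import Rotation as R
from rig import r
P={n:r.camera_params(n) for n in("side","top")}
def proj(n,X):
    c=P[n];K=np.array([[c['fx'],0,c['cx']],[0,c['fy'],c['cy']],[0,0,1]])
    return cv2.projectPoints(np.atleast_2d(np.array(X,float)),c['rvec'],c['tvec'],K,c['dist_coeffs'])[0][:,0]
def onz(n,uv,z):
    return least_squares(lambda p:proj(n,[[p[0],p[1],z]])[0]-uv,[450,0]).x
t=lambda l:(np.array(l)+.5)/3.6-.5+[215,130]
s=lambda l:(np.array(l)+.5)/3.5-.5+[265,155]
def bw(p,X):
    X=np.atleast_2d(X); return X@R.from_euler('z',p[2]).as_matrix().T+[p[0],p[1],0]
def wb(p,X): return (np.atleast_2d(X)-[p[0],p[1],0])@R.from_euler('z',p[2]).as_matrix()
E
cat > fit.py <<'E'
from h import *
T=t([(217,120),(258,373),(758,298),(718,50)]);TX=[(-150,75,70),(-150,-75,70),(150,-75,70),(150,75,70)]
S=s([(131,467),(421,450),(131,580),(412,557),(77,212)]);SX=[(150,-75,70),(150,75,70),(150,-75,0),(150,75,0),(-150,-75,70)]
f=lambda p:np.r_[(proj("top",bw(p,TX))-T).ravel(),(proj("side",bw(p,SX))-S).ravel()]
q=least_squares(f,[500,50,-1.4],loss='soft_l1');print(q.x,np.round(f(q.x),1));p=q.x
for z,l in((70,[(445,97),(478,328),(434,93),(468,340)]),(89,[(528,148),(542,246),(545,160),(512,135)])):
    for uv in t(l): print(z,np.round(wb(p,[*onz("top",uv,z),z]),1))
# bar: x,z in box frame
def bar(p,th,tb):
    h=[-70+22*np.cos(.785+tb[1]),90+22*np.sin(.785+tb[1])]
    x,z=h[0]+115*np.cos(th),h[1]+115*np.sin(th)
    return bw(p,[(x,45,z),(x,-45,z)])
g=lambda v:np.r_[(proj("top",bar(p,v[0],v))-t([(268,125),(290,288)])).ravel(),(proj("side",bar(p,v[0],v))-s([(270,32),(128,34)])).ravel()]
v=least_squares(g,[2.09,0]);print("loop ang,lever",v.x,g(v.x)); 
np.save("box.npy",p)
E
python3 fit.py
```

```text
[534.4636607   97.82476533  -1.42936823] [-1.9 -1.  -3.4  0.2  1.6 -0.2  0.4 -1.8 -0.7  1.1  0.9 -0.8 -0.9  1.1
 -0.2  0.1 -0.9 -1.7]
70 [[-13.6  66.6  70. ]]
70 [[-15.2 -68.5  70. ]]
70 [[-19.6  69.9  70. ]]
70 [[-21.9 -74.5  70. ]]
89 [[26.8 27.4 89. ]]
89 [[ 25.9 -28.9  89. ]]
89 [[35.3 19.2 89. ]]
89 [[19. 36. 89.]]
loop ang,lever [2.12158872e+00 3.16028169e-04] [-0.36988987 -2.26666419  0.63125854  2.25011805 -1.33388443 -0.20074715
 -0.92197046  0.44202746]
```

```bash
cat > d.py <<'E'
import sys
from h import *
p=np.load("box.npy"); st=r.sense()
M=R.from_euler('xyz',st['tcp_rot']).as_matrix()
tip=st['eef_pos']+M[:,2]*22
print("t",st['clock'],"tip box",np.round(wb(p,tip),1),"yaw err",st['tcp_rot'][2]-(p[2]+np.pi/2),"open",st['opening'])
for a in sys.argv[1:]:
    X=bw(p,[float(v) for v in a.split(',')])[0]
    print(a,"tool delta",np.round(M.T@(X-tip),1)); tip=X
E
python3 d.py; python3 steer.py '{"motion": [[0, 0, 0.112, 0, 0, -25, 0], [0, 0, 0.112, 0, 0, -25, 0], [0, 0, 0, 0, 0, 0, 0]]}' 40; python3 d.py -165,0,265 -165,0,182; python3 -c "
from h import *
p=np.load('box.npy')
for n,uv,z in(('jar',(103,88),95),('mill',(40,370),140)): print(n,wb(p,[*onz('top',t(uv),z),z]))"
```

```text
t 0.1 tip box [[ 630.1 -402.8  230.6]] yaw err 0.22637047880369177 open 1.0027499639428186
clock: 0.35
eef_pos: [225.4, -585.0, 307.8]
tcp_rot: [3.136, -0.001, 0.137]
contact_force: [0.7, -0.5, 0.5]
opening: 0.6
grasp_force: 0.0
t 0.35 tip box [[ 632.5 -402.2  285.8]] yaw err -0.0042180061745400454 open 0.6003343200539306
-165,0,265 tool delta [ 398.8 -799.3   16.7]
-165,0,182 tool delta [-0.1 -0.5 83. ]
jar [[-206.15159035   95.00722939   95.        ]]
mill [[-252.99360605  -59.66442134  140.        ]]
```

```bash
R='' ; for i in 1; do python3 steer.py '{"motion": [[0, 0, 0, 18, -36, 0, 0], [0, 0, 0, 18, -36, 0, 0], [0, 0, 0, 18, -36, 0, 0], [0, 0, 0, 18, -36, 0, 0], [0, 0, 0, 18, -36, 0, 0]]}'; python3 steer.py '{"motion": [[0, 0, 0, 18, -36, 0, 0], [0, 0, 0, 18, -36, 0, 0], [0, 0, 0, 18, -36, 0, 0], [0, 0, 0, 18, -36, 0, 0], [0, 0, 0, 18, -36, 0, 0]]}'; done; python3 d.py -165,0,285
```

```text
clock: 0.77
eef_pos: [287.9, -390.2, 302.7]
tcp_rot: [-3.141, 0.0, 0.144]
contact_force: [1.1, -0.2, 0.3]
opening: 0.003
grasp_force: 0.0
clock: 1.18
eef_pos: [351.1, -199.2, 303.1]
tcp_rot: [3.142, -0.0, 0.144]
contact_force: [1.6, -0.8, -1.0]
opening: 0.0
grasp_force: 0.0
t 1.1833 tip box [[ 268.3 -223.4  281.1]] yaw err 0.0027251055243808775 open 0.0001414471894388931
-165,0,285 tool delta [ 224.5 -432.6   -3.9]
```

```bash
python3 steer.py '{"motion": [[0, 0, 0, 18, -36, 0, 0], [0, 0, 0, 18, -36, 0, 0], [0, 0, 0, 18, -36, 0, 0], [0, 0, 0, 18, -36, 0, 0], [0, 0, 0, 18, -36, 0, 0]]}'; python3 steer.py '{"motion": [[0, 0, 0, 18, -36, 0, 0], [0, 0, 0, 18, -36, 0, 0], [0, 0, 0, 18, -36, 0, 0], [0, 0, 0, 18, -36, 0, 0], [0, 0, 0, 18, -36, 0, 0]]}';  python3 steer.py '{"motion": [[0, 0, 0, 0, -36, 0, 0], [0, 0, 0, 0, 0, 0, 0]]}'; python3 d.py -165,0,285 -165,0,182
```

```text
clock: 1.6
eef_pos: [414.5, -8.0, 303.2]
tcp_rot: [3.141, -0.0, 0.145]
contact_force: [0.8, -0.6, 0.1]
opening: -0.002
grasp_force: 0.0
clock: 2.02
eef_pos: [477.8, 183.1, 302.9]
tcp_rot: [3.141, 0.0, 0.145]
contact_force: [0.5, -0.9, 0.7]
opening: -0.003
grasp_force: 0.0
clock: 2.18
eef_pos: [472.4, 221.9, 302.6]
tcp_rot: [-3.139, 0.0, 0.148]
contact_force: [-0.3, 0.0, -0.6]
opening: 0.001
grasp_force: 0.0
t 2.1833 tip box [[-131.7  -44.   280.6]] yaw err 0.006438864424228807 open 0.0009265180244744384
-165,0,285 tool delta [ 44.2 -33.1  -4.3]
-165,0,182 tool delta [  0.    0.2 103. ]
```

```bash
python3 steer.py '{"motion": [[0, 0, 0, 22, -17, 0, 0], [0, 0, 0, 22, -17, 0, 0], [0, 0, 0, 0, 0, 33, 0], [0, 0, 0, 0, 0, 33, 0], [0, 0, 0, 0, 0, 32, 0]]}'; python3 steer.py '{"motion": [[0, 0, 0, 0, 10, 0, 0], [0, 0, 0, 0, 10, 0, 0], [0, 0, 0, 0, 10, 0, 0], [0, 0, 0, 0, 10, 0, 0], [0, 0, 0, 0, 10, 0, 0]]}';  python3 steer.py '{"motion": [[0, 0, 0, 0, 10, 0, 0], [0, 0, 0, 0, 10, 0, 0], [0, 0, 0, 0, 10, 0, 0], [0, 0, 0, 0, 10, 0, 0], [0, 0, 0, 0, 4, 0, 0]]}'; python3 d.py -60,0,182; python3 -c "
from rig import r;import cv2
cv2.imwrite('pics/s1.png',r.grab_frame('side')[140:290,240:440,::-1].repeat(3,0).repeat(3,1))"
```

```text
clock: 2.6
eef_pos: [511.3, 256.6, 203.8]
tcp_rot: [-3.142, -0.0, 0.145]
contact_force: [0.4, -0.3, -1.0]
opening: -0.0
grasp_force: 0.0
clock: 3.02
eef_pos: [519.8, 206.0, 207.5]
tcp_rot: [-3.141, -0.003, 0.143]
contact_force: [-0.2, 0.6, -0.1]
opening: 0.0
grasp_force: 0.2
clock: 3.43
eef_pos: [526.3, 162.2, 207.4]
tcp_rot: [-3.142, -0.004, 0.143]
contact_force: [-1.5, -0.2, 11.1]
opening: -0.003
grasp_force: 4.8
t 3.4333 tip box [[-64.9   1.1 185.4]] yaw err 0.00181441921466452 open -0.002867396075505327
-60,0,182 tool delta [-1.1  4.9  3.4]
```

View pics/s1.png

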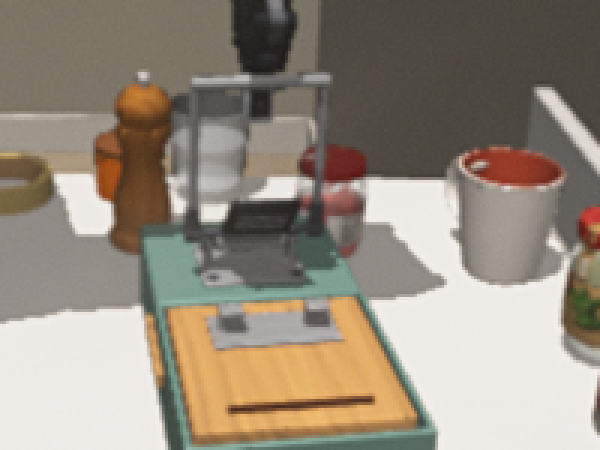

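The side view shows the loop almost upright with the bar at crop row 78 and the finger just behind it. The 11 N upward force suggests the rising bar is catching on the finger linkage, so I'll raise the tool and keep pushing.

```bash
python3 steer.py '{"motion": [[0, 0, 0, 0, -4, -6, 0], [0, 0, 0, 0, 0, -9, 0], [0, 0, 0, 0, 8, 0, 0], [0, 0, 0, 0, 8, 0, 0], [0, 0, 0, 0, 8, 0, 0]]}'; python3 d.py;python3 steer.py '{"motion": [[0, 0, 0, 0, 8, 0, 0], [0, 0, 0, 0, 8, 0, 0], [0, 0, 0, 0, 0, 0, 0], [0, 0, 0, 0, 0, 0, 0], [0, 0, 0, 0, 0, 0, 0]]}'; python3 steer.py '{"motion": [[0, 0, 0, 0, 0, 0, 0], [0, 0, 0, 0, 0, 0, 0], [0, 0, 0, 0, 0, 0, 0], [0, 0, 0, 0, 0, 0, 0], [0, 0, 0, 0, 0, 0, 0]]}'; python3 d.py; python3 -c "
from rig import r;import cv2
cv2.imwrite('pics/s2.png',r.grab_frame('side')[140:290,240:440,::-1].repeat(3,0).repeat(3,1))"
```

```text
clock: 3.9
eef_pos: [527.7, 142.8, 220.3]
tcp_rot: [3.141, -0.0, 0.144]
contact_force: [0.6, -0.0, 0.0]
opening: 0.001
grasp_force: 0.1
t 3.9 tip box [[-45.5  -0.4 198.3]] yaw err 0.0029041712840620626 open 0.0013150137860807594
clock: 4.32
eef_pos: [530.0, 127.8, 220.1]
tcp_rot: [-3.141, 0.0, 0.143]
contact_force: [-0.1, 0.5, 0.8]
opening: 0.001
grasp_force: 0.0
clock: 4.73
eef_pos: [530.0, 128.1, 220.3]
tcp_rot: [-3.142, -0.0, 0.144]
contact_force: [-0.1, -0.7, 0.3]
opening: -0.001
grasp_force: 0.0
t 4.7333 tip box [[-30.6  -0.2 198.3]] yaw err 0.0026610379934464135 open -0.0005626733521008216
```

View pics/s2.png

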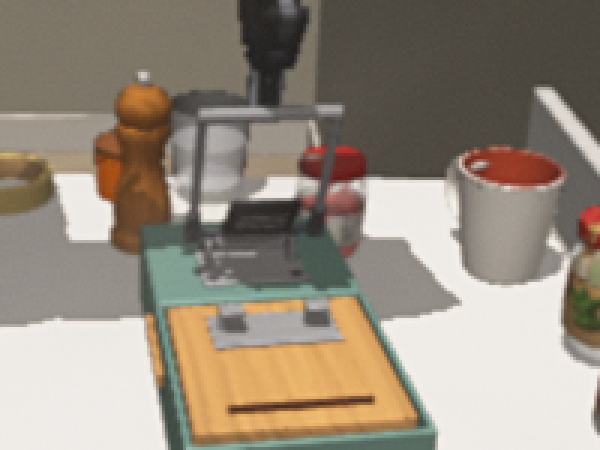

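The loop is past vertical: the bar is at crop row 110, lower and nearer. It falls slowly, so I'll let it settle.

```bash
for k in 1; do python3 steer.py '{"motion": [[0, 0, 0, 0, 0, 0, 0], [0, 0, 0, 0, 0, 0, 0], [0, 0, 0, 0, 0, 0, 0], [0, 0, 0, 0, 0, 0, 0], [0, 0, 0, 0, 0, 0, 0]]}' >/dev/null;python3 steer.py '{"motion": [[0, 0, 0, 0, 0, 0, 0], [0, 0, 0, 0, 0, 0, 0], [0, 0, 0, 0, 0, 0, 0], [0, 0, 0, 0, 0, 0, 0], [0, 0, 0, 0, 0, 0, 0]]}';done; python3 d.py 15,0,200 15,0,125; python3 -c "
from rig import r;import cv2,numpy as np
a=r.grab_frame('side')[140:290,240:440,::-1].repeat(2,0).repeat(2,1)
b=r.grab_frame('top')[130:250,235:435,::-1].repeat(2,0).repeat(2,1)
cv2.imwrite('pics/s3.png',np.vstack([a,b]))"
```

```text
clock: 5.62
eef_pos: [530.0, 127.9, 220.3]
tcp_rot: [-3.142, -0.0, 0.144]
contact_force: [-0.8, 0.3, 0.4]
opening: -0.0
grasp_force: 0.0
t 5.6167 tip box [[-30.4  -0.2 198.3]] yaw err 0.0023407404668458476 open -0.00032638629736213515
15,0,200 tool delta [ 0.1 45.4 -1.7]
15,0,125 tool delta [-0.  0. 75.]
```

View pics/s3.png

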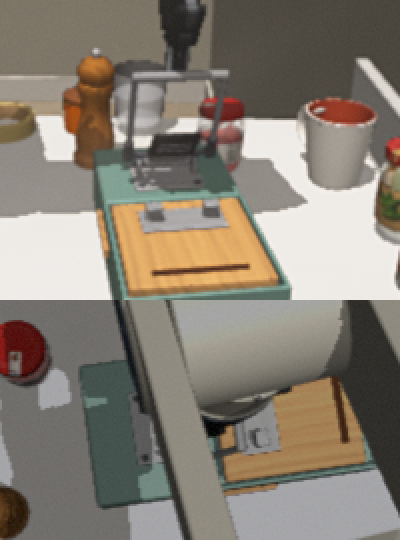

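Run:
```python
from h import *
p=np.load("box.npy")
for lv in(0,):
  for th in np.arange(.3,2.2,.1):
    h=[-70+22*np.cos(.785+lv),90+22*np.sin(.785+lv)];x,z=h[0]+115*np.cos(th),h[1]+115*np.sin(th)
    print(round(th,2),round(x),round(z),proj("side",bw(p,[(x,0,z)]))[0].round(1))
```

```text
0.3 55 140 [335.  225.2]
0.4 51 150 [334.8 219.1]
0.5 46 161 [334.5 213. ]
0.6 40 170 [334.1 206.9]
0.7 34 180 [333.5 201. ]
0.8 26 188 [332.9 195.3]
0.9 17 196 [332.1 189.8]
1.0 8 202 [331.3 184.8]
1.1 -2 208 [330.4 180.2]
1.2 -13 213 [329.5 176.1]
1.3 -24 216 [328.5 172.5]
1.4 -35 219 [327.5 169.4]
1.5 -46 220 [326.5 166.9]
1.6 -58 221 [325.4 165. ]
1.7 -69 220 [324.4 163.7]
1.8 -81 218 [323.4 162.9]
1.9 -92 214 [322.5 162.8]
2.0 -102 210 [321.6 163.1]
2.1 -112 205 [320.7 163.9]
```

```bash
python3 - <<'E'
from rig import r;import numpy as np
np.save('a.npy',r.grab_frame('side').astype(int))
E
python3 steer.py '{"motion": [[0, 0, 0, 0, 9, 0, 0], [0, 0, 0, 0, 9, 0, 0], [0, 0, 0, 0, 9, 0, 0], [0, 0, 0, 0, 9, 0, 0], [0, 0, 0, 0, 9, 0, 0]]}'
cat > mv.py <<'E'
from rig import r;import numpy as np
a=np.load('a.npy');b=r.grab_frame('side').astype(int)
d=abs(a-b).sum(2)[140:290,295:360]>60
print({i+140:int(v) for i,v in enumerate(d.sum(1)) if v>8}); np.save('a.npy',b)
# grey bar row: columns 310-345, low saturation rows
E
python3 mv.py;python3 steer.py '{"motion": [[0, 0, 0, 0, 0, 0, 0], [0, 0, 0, 0, 0, 0, 0], [0, 0, 0, 0, 0, 0, 0], [0, 0, 0, 0, 0, 0, 0], [0, 0, 0, 0, 0, 0, 0]]}'; python3 mv.py
```

```text
clock: 6.18
eef_pos: [536.5, 82.0, 220.3]
tcp_rot: [3.142, 0.0, 0.143]
contact_force: [0.3, 0.2, -0.4]
opening: 0.003
grasp_force: 0.0
{140: 19, 141: 17, 142: 20, 143: 21, 144: 19, 145: 16, 146: 16, 147: 12, 148: 12, 149: 11, 150: 12, 151: 13, 152: 13, 153: 13, 154: 14, 155: 12, 156: 11, 157: 12, 158: 12, 159: 11, 160: 11, 161: 11, 162: 13, 163: 16, 164: 14, 165: 15, 166: 14, 167: 17, 168: 17, 169: 16, 170: 16, 171: 16, 172: 15, 173: 13, 174: 16, 175: 30, 176: 43, 177: 44, 178: 41, 179: 16, 180: 28, 181: 20, 182: 18, 183: 17, 184: 17, 185: 17, 186: 16, 187: 16, 188: 20, 189: 20, 190: 13, 191: 20, 192: 38, 193: 52, 194: 37, 195: 42, 196: 39, 197: 22, 198: 16, 199: 15, 200: 12, 201: 17, 202: 18, 203: 14, 204: 14, 205: 12, 206: 12, 207: 10, 218: 11, 219: 15, 220: 13, 222: 9, 224: 24, 225: 25, 226: 14, 227: 15, 228: 9, 231: 11, 232: 12, 233: 10, 235: 12, 236: 22, 237: 27, 238: 27, 239: 20, 240: 24, 241: 33, 242: 30, 243: 15, 244: 11, 245: 11, 246: 10}
clock: 6.65
eef_pos: [536.4, 83.7, 220.3]
tcp_rot: [-3.142, -0.0, 0.144]
contact_force: [-0.1, -0.0, 0.8]
opening: -0.002
grasp_force: 0.0
{191: 21, 192: 39, 193: 46, 194: 33, 195: 42, 196: 43, 197: 18, 198: 9, 201: 10, 202: 10, 203: 9, 204: 9, 207: 9, 211: 9, 212: 9, 220: 12, 230: 18, 231: 38, 232: 45, 233: 51, 234: 50, 235: 26, 236: 24, 237: 15, 240: 17, 241: 28, 242: 25, 243: 9, 252: 30, 253: 45, 254: 46, 255: 36, 256: 21}
```

```bash
python3 steer.py '{"motion": [[0, 0, 0, 0, 0, 0, 0], [0, 0, 0, 0, 0, 0, 0], [0, 0, 0, 0, 0, 0, 0], [0, 0, 0, 0, 0, 0, 0], [0, 0, 0, 0, 0, 0, 0]]}' >/dev/null; python3 mv.py; python3 steer.py '{"motion": [[0, 0, 0, 0, 0, 0, 0], [0, 0, 0, 0, 0, 0, 0], [0, 0, 0, 0, 0, 0, 0], [0, 0, 0, 0, 0, 0, 0], [0, 0, 0, 0, 0, 0, 0]]}' ; python3 mv.py; python3 d.py 15,0,125;  python3 -c "
from rig import r;import cv2
from h import *
p=np.load('box.npy')
print(proj('side',bw(p,[(56,0,75),(56,45,75),(56,-45,75),(38,0,75),(30,0,89)])))
cv2.imwrite('pics/s4.png',r.grab_frame('side')[190:290,280:400,::-1].repeat(5,0).repeat(5,1))"
```

```text
{228: 9, 229: 9, 230: 20, 231: 35, 232: 47, 233: 50, 234: 45, 235: 22, 236: 28, 237: 21, 241: 9, 242: 11, 243: 11, 244: 11, 245: 11, 247: 10, 248: 9, 249: 10, 250: 12, 251: 12, 252: 33, 253: 49, 254: 50, 255: 48, 256: 50, 257: 50, 258: 38, 259: 24}
clock: 7.58
eef_pos: [536.4, 83.3, 220.3]
tcp_rot: [-3.142, 0.0, 0.144]
contact_force: [0.1, 0.6, 0.3]
opening: -0.004
grasp_force: 0.0
{}
t 7.6333 tip box [[ 1.460e+01 -1.000e-01  1.983e+02]] yaw err 0.002349752032372532 open -0.0001654794938095399
15,0,125 tool delta [ 0.1  0.4 73.3]
[[333.66560991 254.9018059 ]
 [356.15338281 253.38532012]
 [310.75202495 256.42152726]
 [331.85352127 250.14063744]
 [331.33876195 241.98988127]]
```

View pics/s4.png

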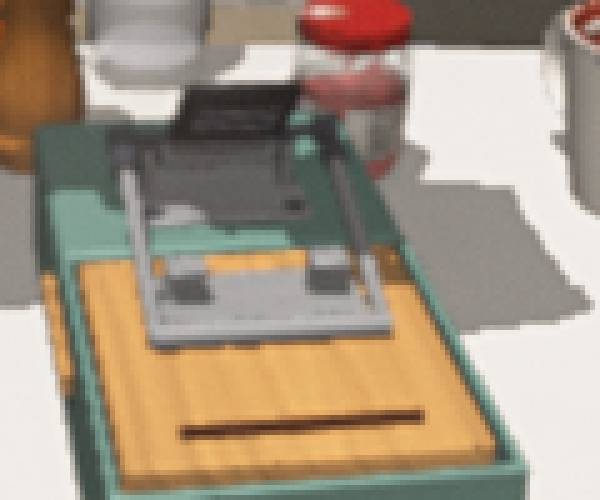

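The bar lies flat on the lid beyond both lugs, with its ends at crop (152,340) and (390,322). Next I'll push the lever over with the shut fingers.

```bash
python3 steer.py '{"motion": [[0, 0, 0, 0, 0, 36, 0], [0, 0, 0, 0, 0, 37, 0], [0, 0, 0, 0, 0, 0, 0], [0, 0, 0, 0, -13, 0, 0], [0, 0, 0, 0, -10, 0, 0]]}' | egrep 'pos|force'; python3 steer.py '{"motion": [[0, 0, 0, 0, -10, 0, 0], [0, 0, 0, 0, -10, 0, 0], [0, 0, 0, 0, -10, 0, 0], [0, 0, 0, 0, -10, 0, 0], [0, 0, 0, 0, 0, 0, 0]]}'| egrep 'pos|force'; python3 d.py -50,0,150 -61,0,150
```

```text
eef_pos: [533.8, 106.0, 148.7]
contact_force: [0.8, -6.2, 4.2]
grasp_force: 2.9
eef_pos: [528.9, 148.4, 150.3]
contact_force: [-1.5, 0.7, 14.6]
grasp_force: 5.8
t 8.5167 tip box [[-50.9   1.7 128.3]] yaw err 0.003191624182079522 open -0.004101950521067062
-50,0,150 tool delta [ -1.6   0.8 -21.7]
-61,0,150 tool delta [  0. -11.   0.]
```

```bash
python3 steer.py '{"motion": [[0, 0, 0, 0, 0, -12, 0], [0, 0, 0, 0, 0, -12, 0], [0, 0, 0, 0, -6, 0, 0], [0, 0, 0, 0, -6, 0, 0], [0, 0, 0, 0, -6, 2, 0]]}' | egrep 'pos|force'; python3 d.py -76.5,0,147 -90,0,139
```

```text
eef_pos: [525.0, 164.3, 169.8]
contact_force: [0.4, -1.4, 2.7]
grasp_force: 0.9
t 8.9333 tip box [[-67.2   0.  147.8]] yaw err 0.0022187359423910813 open -0.0033681954017660345
-76.5,0,147 tool delta [ 0.  -9.3  0.8]
-90,0,139 tool delta [  0.  -13.5   8. ]
```

```bash
python3 steer.py '{"motion": [[0, 0, 0, 0, -5, 0, 0], [0, 0, 0, 0, -5, 1, 0], [0, 0, 0, 0, -7, 4, 0], [0, 0, 0, 0, -6, 4, 0], [0, 0, 0, 0, 0, 0, 0]]}' | egrep 'pos|force'; python3 d.py -102,0,128.5 -110,0,115; python3 -c "
from rig import r;import cv2
cv2.imwrite('pics/s5.png',r.grab_frame('side')[180:280,270:390,::-1].repeat(5,0).repeat(5,1))"
```

```text
eef_pos: [520.9, 187.4, 159.2]
contact_force: [-0.3, -0.4, 0.2]
grasp_force: 0.0
t 9.35 tip box [[-90.6  -0.8 137.2]] yaw err 0.0028892352698346446 open 0.003225898782446556
-102,0,128.5 tool delta [  0.9 -11.4   8.7]
-110,0,115 tool delta [ 0.  -8.  13.5]
```

View pics/s5.png

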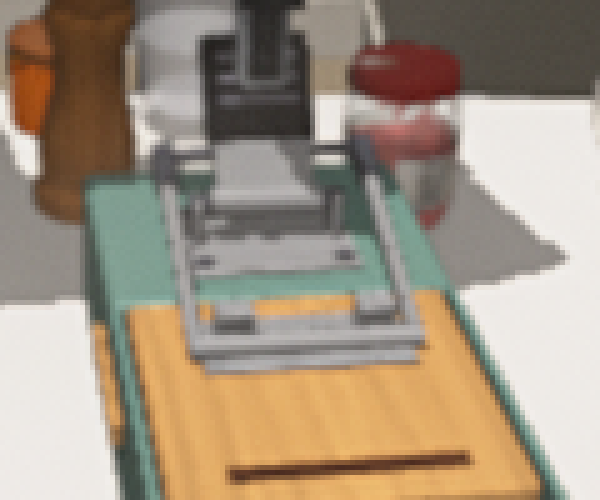

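The handle is past upright. The bar (crop row 345, image row 249) sits low against the far faces of the lugs, matching x≈33, z≈75. I'll carry on over and down.

```bash
python3 steer.py '{"motion": [[0, 0, 0, 0, -6, 4, 0], [0, 0, 0, 0, -6, 5, 0], [0, 0, 0, 0, -5, 6, 0], [0, 0, 0, 0, -4, 7, 0], [0, 0, 0, 0, 0, 0, 0]]}' | egrep 'pos|force'; python3 d.py -118,0,100 -125,0,85; python3 steer.py '{"motion": [[0, 0, 0, 0, -4, 7, 0], [0, 0, 0, 0, -4, 7, 0], [0, 0, 0, 0, 0, 0, 0]]}' | egrep 'pos|force'; python3 d.py -125,0,85
```

```text
eef_pos: [518.1, 207.8, 136.8]
contact_force: [0.2, -0.2, 0.4]
grasp_force: 0.0
t 9.8167 tip box [[-111.2   -0.8  114.8]] yaw err 0.0025605144022284865 open -0.0021012514649935347
-118,0,100 tool delta [ 0.8 -6.8 14.8]
-125,0,85 tool delta [ 0. -7. 15.]
eef_pos: [516.7, 215.6, 122.8]
contact_force: [-0.0, 0.3, 0.6]
grasp_force: 0.0
t 10.0667 tip box [[-119.1   -1.   100.8]] yaw err 0.002359089581890794 open 0.001262974882098547
-125,0,85 tool delta [ 1.1 -5.9 15.8]
```

```bash
python3 steer.py '{"motion": [[0, 0, 0, 0, -3, 6, 0], [0, 0, 0, 0, -3, 5, 0], [0, 0, 0, 0, 0, 0, 0]]}' | egrep 'pos|force'; python3 steer.py '{"motion": [[0, 0, 0, 0, 0, 4, 0], [0, 0, 0, 0, 0, 3, 0], [0, 0, 0, 0, 0, 0, 0]]}' | egrep 'pos|force'; python3 d.py;  python3 -c "
from rig import r;import cv2
cv2.imwrite('pics/s6.png',r.grab_frame('side')[180:280,270:390,::-1].repeat(5,0).repeat(5,1))"
```

```text
eef_pos: [515.9, 221.3, 112.2]
contact_force: [0.2, -0.5, -0.3]
grasp_force: 0.0
eef_pos: [516.8, 221.1, 107.5]
contact_force: [-4.6, -0.9, 15.6]
grasp_force: 7.7
t 10.5667 tip box [[-1.245e+02 -1.000e-01  8.550e+01]] yaw err 0.002228409691504618 open -0.0011607208174795685
```

View pics/s6.png

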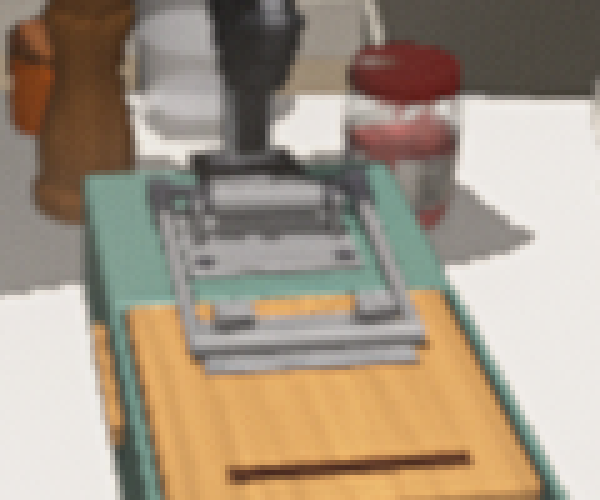

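The lever lies flat under the finger. The bar is behind the lugs at crop row 345, and the lid slot has shifted about 1.6 rows towards the deck. I'll press a little more to be sure of the stop, then retreat and check numerically.

```bash
python3 steer.py '{"motion": [[0, 0, 0, 0, 0, 3, 0], [0, 0, 0, 0, -5, 0, 0], [0, 0, 0, 0, 0, 0, 0]]}' | egrep 'pos|force'; python3 d.py; python3 steer.py '{"motion": [[0, 0, 0, 0, 0, -12, 0], [0, 0, 0, 0, 0, -40, 0], [0, 0, 0, 0, 0, -40, 0], [0, 0, 0, 0, 0, -40, 0], [0, 0, 0, 0, 0, 0, 0]]}' | egrep 'pos|force'; python3 steer.py '{"motion": [[0, 0, 0, -36, 18, -10, 0], [0, 0, 0, -36, 18, -10, 0], [0, 0, 0, -36, 18, -10, 0], [0, 0, 0, -36, 18, -10, 0], [0, 0, 0, -36, 18, -10, 0]]}' | egrep 'pos|force'; python3 d.py
```

```text
eef_pos: [517.7, 225.9, 106.2]
contact_force: [-2.1, -7.2, 29.4]
grasp_force: 13.9
t 10.8667 tip box [[-129.2    1.6   84.2]] yaw err 0.002867799520516412 open -0.007199934130621842
eef_pos: [519.4, 227.3, 243.2]
contact_force: [1.9, -0.4, 0.1]
grasp_force: 0.0
eef_pos: [348.8, 110.1, 285.1]
contact_force: [0.0, 0.0, 0.5]
grasp_force: 0.0
t 11.7 tip box [[ -38.3 -182.1  263.1]] yaw err 0.0026000907408196827 open -0.00011103426061724836
```

Run:
```python
from h import *
p=np.load("box.npy")
now=r.grab_frame("top"); old=cv2.imread("pics/top0.png")[:,:,::-1]
def samp(im,n,X):
    uv=proj(n,bw(p,X)).astype(np.float32)
    return cv2.remap(im,uv[:,:1].copy(),uv[:,1:].copy(),1)[:,0].astype(int)
xs=np.arange(-32,0,2)
for y in(55,-55):
    for nm,im in(("old",old),("now",now)):
        c=samp(im,"top",[(x,y,70) for x in xs]); print(y,nm,dict(zip(xs.tolist(),(c[:,0]-c[:,2]).tolist())))
xs=np.arange(-160,-50,5)
for y in (0,15,-15):
    print("top lever brightness",y,dict(zip(xs.tolist(),samp(now,"top",[(x,y,82) for x in xs]).sum(1).tolist())))
sd=r.grab_frame("side")
# bar & lever tip in side: dark plate rows along centre line
uv=proj("side",bw(p,[(-70-75*np.cos(v),0,90+75*np.sin(v)) for v in(-.174,-.1,0,.2,.4)])); print("tip rows for angle",uv.round(1).tolist())
c=int(uv[0,0]); print({i:int(sd[i,c].astype(int).sum()) for i in range(200,256)})
uv=proj("side",bw(p,[(27,0,75),(27,0,80),(33,0,94)]));print(uv.round(1).tolist())
for z in (75,):
  for x in(20,24,27,30,34): print(x,samp(sd,"side",[(x,y,z) for y in(-47,-43,-10,0,10,43,47)]).sum(1))
cv2.imwrite("pics/final.png",sd[:,:,::-1])
```

```text
55 old {-32: -14, -30: -13, -28: -14, -26: -14, -24: -13, -22: -12, -20: -8, -18: -4, -16: 10, -14: 49, -12: 68, -10: 73, -8: 75, -6: 74, -4: 74, -2: 75}
55 now {-32: -13, -30: -13, -28: -13, -26: -12, -24: -14, -22: -12, -20: 10, -18: 60, -16: 73, -14: 74, -12: 75, -10: 75, -8: 76, -6: 75, -4: 75, -2: 74}
-55 old {-32: -13, -30: -13, -28: -13, -26: -14, -24: -13, -22: -14, -20: -10, -18: -7, -16: 5, -14: 52, -12: 70, -10: 72, -8: 74, -6: 72, -4: 73, -2: 71}
-55 now {-32: -13, -30: -13, -28: -12, -26: -14, -24: -13, -22: -11, -20: 17, -18: 63, -16: 74, -14: 74, -12: 73, -10: 73, -8: 72, -6: 72, -4: 73, -2: 72}
top lever brightness 0 {-160: 302, -155: 298, -150: 277, -145: 122, -140: 33, -135: 123, -130: 32, -125: 129, -120: 23, -115: 185, -110: 59, -105: 57, -100: 63, -95: 287, -90: 316, -85: 324, -80: 329, -75: 260, -70: 327, -65: 291, -60: 373, -55: 386}
top lever brightness 15 {-160: 407, -155: 299, -150: 273, -145: 127, -140: 41, -135: 203, -130: 61, -125: 208, -120: 36, -115: 209, -110: 57, -105: 52, -100: 64, -95: 282, -90: 312, -85: 319, -80: 326, -75: 257, -70: 321, -65: 298,
[... 448 characters left out ...]
: 631, 208: 683, 209: 545, 210: 306, 211: 206, 212: 201, 213: 170, 214: 197, 215: 361, 216: 447, 217: 489, 218: 527, 219: 509, 220: 446, 221: 373, 222: 287, 223: 257, 224: 277, 225: 290, 226: 281, 227: 321, 228: 462, 229: 501, 230: 504, 231: 495, 232: 493, 233: 488, 234: 444, 235: 389, 236: 406, 237: 426, 238: 428, 239: 460, 240: 492, 241: 521, 242: 520, 243: 401, 244: 273, 245: 287, 246: 446, 247: 558, 248: 517, 249: 385, 250: 321, 251: 452, 252: 522, 253: 521, 254: 394, 255: 454}
[[330.8, 247.3], [330.9, 245.2], [331.7, 240.5]]
20 [431 528 543 534 538 510 536]
24 [423 535 553 547 560 566 563]
27 [403 476 493 496 506 523 514]
30 [362 387 407 401 401 420 435]
34 [328 293 347 338 328 312 351]
```

```bash
python3 -c "
from rig import r
print(r.sign_off())"
```

```text
the job is handed in; nothing more can be done
None
```

The loop bar is hooked behind the keeper lugs, the lever is snapped fully down, and the lid is drawn shut in the final images; I kept the arm clear of the jar and mill and handed in at about 12 s of the 51 s allowed.

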